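# Put the yellow cheese away in the clip-top crock

## Robot

A 6-joint arm with a two-finger parallel gripper is mounted at the origin on the work surface. World frame = base frame: x ahead of the robot, y to its left, z up, the work surface at z = 0. Lengths are in m, angles in rad, forces in N, time in s.
With the tool pointing down it reaches from about 0.3 to 0.875 m from the base axis. Payload 6.4 kg.
Tool frame: the origin (TCP) lies at the very end of the fingers, on their centre line; the grasp point (between the pads) lies 19 mm behind it; z points along the fingers, y is the line along which they close (so a half turn about z gives the same grasp; the last joint's range is limited). The gripper opens to 85 mm and grips with 20 to 120 N. Pads are 22 mm wide; open, the fingers measure 114 mm over their backs; the gripper's body (76 mm by 85 mm) begins 54 mm behind the grasp point. The pads swing forward as they close: fully open they stand 13 mm farther back than shut.
Start: joints at [1.006, 0.181, 1.607, -0, 1.354, -0.206], TCP at [0.202, 0.538, 0.231] pointing down, gripper open.
Joint ranges: [-2.99, 2.99], [-0.89, 2.07], [0.3, 2.58], [-1.14, 4.28], [0, 2.63], [-3.12, 3.12]. Speed limits (rad/s): [2.57, 2.57, 3.01, 3.14, 3.14, 3.14].

## Interface

Orientations are given as a unit quaternion [w, x, y, z].
In Python, from bench import ctrl, camera, calibration, order, outline_of gives the robot as it stands.
- The arm moves only by the tool move_arm, never from a script. Its argument "series" is a list that holds one entry, the list of rows, each a list of 5 numbers: the opening, from 0 (shut) to 1 (fully open), then the shift along the tool's x, y, z in mm, then the turn about the tool's z in rad. A call has exactly 10 rows; each row is the pose to reach, as a shift and turn from the pose commanded when the call began, along the tool's axes at that moment; what a row does not reach only later rows make up. A row lasts 1/12 s, in which the tool goes at most 41.7 mm and 7.16 degrees, less where a joint would pass 70% of its speed; a pose out of reach is approached as far as the arm can. A call with a gripper value outside its range is refused whole. The fingers move at their own pace and stop on an object; the grip force is fixed at half the most. Time passes only in rows, so rows that repeat a pose let the fingers close, or fill a call up. It gives the time, the measured TCP pose, the force, the opening and the grip force at its end, in the units of the state.
- ctrl.get_obs(): the state, without advancing time (a new reading comes with each control period).
- camera(name): name is "scene" or "top" or "wrist"; returns (picture, depth): 384x512x3 uint8, blue, green, red; 384x512 float32, m along the optical axis (not along the pixel's ray), 0 where there is no reading.
- calibration(name): a dict with "intrinsics" (3x3 intrinsics, pixels), "rvec" (rotation vector, rad) and "tvec" (3), from world to camera coordinates, as OpenCV has them. Camera axes: x right, y down, z forward; pixel columns grow to the right and rows downward; lengths in m; the calibration is good to about 2 mm. A picture is of the moment at which its call begins: read the wrist's pose just before it. calibration takes no time and is no camera call; for the wrist camera it gives the pose at the moment of the call.
- order.hand_in(): hands the job in; it is judged then, once.
Trained networks look in the newest picture that a camera, given by its name, has taken for a name from the list of things; names that differ only in an ending like _2 or _b are one class to them, and where a whole thing is asked for, a point or a joint stands for the part that bears it (a point fixed in the world has none). Each returns a list of dicts, best first, with "conf" (0 to 1); they miss things now and then, are a little off and sometimes report something else, mostly with a low value. They report only what shows in the picture. A call takes as long as a camera call.
- outline_of(target, camera): "region" (384x512 bool, what is visible of it) and "bbox" ([centre column, centre row, width, height] in pixels, round what is visible of it).
The state is a dict: "time_s": time; "q": joint angles; "dq": joint speeds; "joint_efforts": joint torques, N m; "eef_pos": TCP position; "eef_rot": TCP orientation; "wrist_force": force on the tool from outside, world axes, zero at the start; "torque": the same for the moment, N m; "opening": opening from 0.0 (shut) to 1.0 (fully open); "grasp_force": force on a finger pad.
Only numpy, scipy, OpenCV 4.12 (cv2) and the standard library are available. Lean on these libraries where they do the work, as an engineer would, in place of code of your own. Each camera call takes 0.05 s, during which the arm holds its last target. There are 200 camera calls.

## Task

Put the small yellow waxed cheese upright on the floor of the open crock and let go of it. Then swing the hinged lid down onto the crock, and after that swing the wire bail up and over the lid until it snaps past its center and clamps the lid tight. Leave everything else on the table where it is.

Things in the scene. Friction and masses are not known exactly. Their poses are not given: they have to be found in the camera images.
- cheese_yellow: The small yellow waxed cheese to be packed: a round barrel with rounded shoulders, 54 mm in diameter, 36 mm tall, about 85 g, standing upright on the ripening board (a fixed board, top 15 mm above the table). Origin: centre of its underside, z up.
- crock: Low round white clip-top crock fixed to the table. Outer diameter 150 mm, wall 6 mm (mouth 138 mm wide), rim 65 mm high, inner floor 8 mm above the table. Origin: centre of its underside. Its own -x side is the front, where the bail starts (roughly to the robot's right; yaw varies); the lid's hinge block is at its +x side, reaching 89 mm from the centre.
- lid (a joint): Angle (rad) of the blue lid: a disc 154 mm wide, 10 mm thick, 0.3 kg. 0 is clamped tight; it grows as it opens. It starts at 1.65 to 1.88, leaning back past upright (stop at 2.0). The slightly stiff hinge keeps it open until pushed well past upright; then it sinks shut by its weight in about 2 s and rests on its springy gasket at about 0.03; only the bail's pressure brings it to 0.
- lid_hinge (a point): Point on the lid's level hinge axis, which runs along crock y: 80 mm from the crock's centre towards its back (+x), 70 mm above the table. With the lid clamped its top face is 77 mm above the table (before clamping its front edge stands up to 84 mm high), and the steel saddle in the middle of its top (26 x 46 mm) 81 mm.
- lid_edge (a point): Point on the lid's free edge opposite its hinge, 157 mm from the hinge axis.
- bail (a joint): Angle (rad) of the wire bail. 0: arms level to the front (crock -x); 1.57: straight up. It starts at 0.55 to 0.8 in front of the crock and light friction keeps it where left. From about 1.2 on a spring resists with up to about 8 N at the cross bar; past 1.9 (over center) it carries on by itself and presses the cross bar on the lid's saddle at about 2.3, which pushes the lid to 0.
- bail_pivot (a point): Point on the bail's level pivot axis, which runs along crock y: 45 mm from the crock's centre towards its front (-x), 30 mm above the table. The bail is a U of 5 mm steel wire; its two 75 mm arms pass outside the lid, 168 mm apart. A dark spring hub 54 mm high sits beside its pivot at crock y = +98 mm. Its cross bar does not pass through the lid: swung over first it is in the lid's way.
- bail_grip (a point): Middle of the bail's cross bar, centre of a brown wooden sleeve 10 mm in diameter and 60 mm long that lies along crock y. It runs on a 75 mm arc about the bail's axis.
- cheese_red: Bystander: a red cheese, same size as the yellow one, on the same board. Origin: centre of underside.
- cheese_green: Bystander: a green cheese, same size as the yellow one, on the same board. Origin: centre of underside.
- mustard_jar: Bystander: amber glass jar, 60 mm in diameter, 90 mm tall. Origin: centre of underside.
- wheel_big: Bystander: big yellow cheese wheel, 170 mm in diameter, 75 mm tall, standing beyond the crock. Not the one to pack. Origin: centre of underside.
- cheese_knife: Bystander: cheese knife with a broad blade, 200 mm long, under 30 mm high, lying roughly along x. Origin: under its middle.
- wax_brush: Bystander: wax brush, 180 mm long, under 30 mm high, lying on the table. Origin: under its middle.
- cup: Bystander: blue cup, 72 mm wide, 80 mm tall. Origin: centre of underside.

How it is judged:
On the way, in this order (a step that is already met when the one before it is completed fails the run):
1. the yellow cheese stands on the crock's floor, let go, with the lid still open (horizontal distance between cheese_yellow and crock below 0.046 m and height (world z) of cheese_yellow below 0.022 m and angle between cheese_yellow's own z axis and vertical below 0.35 rad and contact force between the fingers and cheese_yellow below 0.05 N and value of joint lid above 1 rad and value of joint bail below 1.6 rad), for 0.2 s.
2. the lid is down on the crock, with the bail not yet over it (value of joint lid below 0.06 rad and value of joint bail below 1.6 rad), for 0.2 s.
3. the bail is past its center and clamps the lid (value of joint bail above 2.22 rad and value of joint lid below 0.02 rad), for 0.2 s.
At the end, for the whole second after the job is handed in: The yellow cheese stands upright (within 20 degrees) on the crock's floor, at rest; the bail is over center at more than 2.22 rad and the lid is clamped down tight, below 0.02 rad (all of step 3 and horizontal distance between cheese_yellow and crock below 0.046 m and height (world z) of cheese_yellow below 0.022 m and angle between cheese_yellow's own z axis and vertical below 0.35 rad and linear speed of cheese_yellow below 0.02 m/s and velocity of joint bail below 0.05 rad/s); the robot touches nothing.
It fails at once if a bystander on the table is shifted by more than 25 mm or tipped (distance of any of cheese_red, cheese_green, mustard_jar, wheel_big, cheese_knife, wax_brush, cup from where it was at the start of the episode above 0.025 m or angle between any of cheese_red, cheese_green, mustard_jar, wheel_big, cheese_knife, wax_brush, cup's own z axis and vertical above 0.4 rad).
It also fails if it takes over 61 s, if anything falls off the work surface, if the arm or the gripper's body presses on something with over 40 N, if the wrist force passes 120 N, or if a joint passes its speed limit or range.

## Working session

There is one attempt and no reset: what is moved stays moved. The work goes in short steps, Python scripts to look and compute and a tool call to move; the robot and the scene stay as the last step left them, time stands still between calls to the robot, and variables do not carry over. Pictures are saved under pics/ and viewed, at most 10 in all, crops included, and the job is handed in when it is done.

Besides the shell and the picture viewer there is one more tool, called after ">>>" as name(argument=value, ...) on one line, values as JSON. move_arm: Moves the arm, as the interface text tells. Its arguments: {"type":"object","properties":{"series":{"type":"array","items":{"type":"array","items":{"type":"array","items":{"type":"number"}}}}},"required":["series"]}

```bash
ls; mkdir -p pics; cat > h.py <<'E'
import numpy as np, cv2
from bench import ctrl, camera, calibration, order, outline_of
from scipy.spatial.transform import Rotation as R
def cal(n):
    c=calibration(n); return np.array(c["intrinsics"],float), cv2.Rodrigues(np.array(c["rvec"],float))[0], np.array(c["tvec"],float).ravel()
def world(n,depth,mask):
    K,Rm,t=cal(n); v,u=np.nonzero(mask&(depth>0)); z=depth[v,u]
    p=np.stack([(u-K[0,2])/K[0,0]*z,(v-K[1,2])/K[1,1]*z,z],1)
    return (p-t)@Rm
def proj(n,P):
    K,Rm,t=cal(n); p=(np.atleast_2d(P)@Rm.T+t)@K.T; return p[:,:2]/p[:,2:]
def rot():
    o=ctrl.get_obs(); q=o["eef_rot"]; return np.array(o["eef_pos"]),R.from_quat([q[1],q[2],q[3],q[0]]).as_matrix()
E
cat > a.py <<'E'
from h import *
p,M=rot(); print(p.round(3),M.round(2).tolist(),ctrl.get_obs()["time_s"])
ims=[]
for cam in ["scene","top"]:
    im,d=camera(cam); ims.append(im)
    for n in ["cheese_yellow","crock","lid","bail","bail_grip","cheese_red","cheese_green","mustard_jar","wheel_big","cup","cheese_knife","wax_brush"]:
        for r in outline_of(n,cam)[:1]:
            w=world(cam,d,r["region"])
            if len(w)==0: continue
            print(cam,n,round(r["conf"],2),np.round(r["bbox"]),"med",np.median(w,0).round(3),"lo",np.percentile(w,3,0).round(3),"hi",np.percentile(w,97,0).round(3))
    np.savez(f"{cam}.npz",im=im,d=d)
cv2.imwrite("pics/s.png",ims[0]); cv2.imwrite("pics/t.png",ims[1])
E
python3 a.py
```

```text
pics
[0.202 0.538 0.23 ] [[-0.94, 0.35, -0.0], [0.35, 0.94, -0.0], [0.0, -0.0, -1.0]] 0.0
scene cheese_yellow 0.58 [183. 157.  20.  15.] med [ 0.662 -0.259  0.047] lo [ 0.64  -0.29   0.025] hi [ 0.682 -0.247  0.054]
scene crock 0.57 [276. 218.  67.  67.] med [0.592 0.19  0.094] lo [0.498 0.041 0.001] hi [0.647 0.224 0.219]
scene lid 0.59 [281. 217.  58.  39.] med [0.592 0.203 0.158] lo [0.528 0.177 0.074] hi [0.652 0.226 0.222]
scene bail 0.46 [266. 195.  52.  28.] med [0.526 0.022 0.08 ] lo [ 0.449 -0.005  0.047] hi [0.614 0.073 0.086]
scene bail_grip 0.59 [268. 196.  56.  25.] med [0.516 0.026 0.08 ] lo [0.448 0.008 0.046] hi [0.614 0.065 0.087]
scene cheese_red 0.59 [216. 145.  20.  12.] med [ 0.541 -0.253  0.046] lo [ 0.517 -0.281  0.024] hi [ 0.561 -0.241  0.054]
scene cheese_green 0.51 [240. 134.  18.  15.] med [ 0.436 -0.275  0.048] lo [ 0.414 -0.302  0.027] hi [ 0.455 -0.262  0.054]
scene mustard_jar 0.55 [365. 231.  27.  36.] med [0.377 0.298 0.064] lo [0.34  0.265 0.001] hi [0.39  0.318 0.093]
scene wheel_big 0.72 [170. 216.  60.  52.] med [ 0.811 -0.028  0.072] lo [ 0.735 
[... 1047 characters left out ...]
  0.055]
top cheese_green 0.81 [361. 251.  20.  17.] med [ 0.43  -0.285  0.05 ] lo [ 0.406 -0.31   0.032] hi [ 0.452 -0.264  0.055]
top mustard_jar 0.97 [148. 274.  28.  26.] med [0.363 0.276 0.089] lo [0.337 0.257 0.016] hi [0.389 0.307 0.093]
top wheel_big 0.67 [276. 118.  58.  59.] med [ 0.788 -0.059  0.075] lo [ 0.722 -0.131  0.037] hi [0.865 0.014 0.079]
top cup 0.79 [192. 130.  29.  26.] med [0.769 0.184 0.047] lo [0.725 0.149 0.004] hi [0.789 0.212 0.082]
top cheese_knife 0.94 [304. 244.  26.  76.] med [ 0.476 -0.138  0.004] lo [ 0.353 -0.173 -0.   ] hi [ 0.538 -0.113  0.021]
top wax_brush 0.79 [141. 183.  20.  66.] med [0.631 0.33  0.019] lo [0.534 0.315 0.002] hi [0.698 0.354 0.023]
```

```bash
cat > b.py <<'E'
from h import *
from scipy.optimize import least_squares
for cam in ["scene","top"]:
    f=np.load(cam+".npz"); d=f["d"]; w=world(cam,d,d>0)
    near=np.hypot(w[:,0]-.55,w[:,1]-.12)<.12
    m=w[near&(w[:,2]>.061)&(w[:,2]<.068)]
    def res(c): 
        r=np.hypot(m[:,0]-c[0],m[:,1]-c[1]); return r-c[2]
    s=least_squares(res,[.55,.12,.072],loss="soft_l1",f_scale=.003); print(cam,len(m),s.x.round(4))
    l=w[(np.hypot(w[:,0]-.58,w[:,1]-.2)<.13)&(w[:,2]>.11)&(w[:,2]<.24)]
    # lid plane
    c=l.mean(0); n=np.linalg.svd(l-c)[2][2]; print("lid",len(l),c.round(3),n.round(3),"top",l[l[:,2].argsort()[-8:]].mean(0).round(3))
    b=w[(w[:,2]>.07)&(w[:,2]<.1)&(w[:,1]<.04)&(w[:,1]>-.03)&(w[:,0]>.42)&(w[:,0]<.64)]
    print("bail",len(b),b.mean(0).round(3),np.polyfit(b[:,0],b[:,1],1).round(3),b.min(0).round(3),b.max(0).round(3))
a=cv2.resize(cv2.imread("pics/t.png")[60:320,100:400],None,fx=2,fy=2)
cv2.imwrite("pics/tc.png",a)
E
python3 b.py
```

```text
scene 155 [0.5532 0.1255 0.0798]
lid 1416 [0.592 0.203 0.169] [ 0.348  0.935 -0.071] top [0.588 0.207 0.227]
bail 115 [0.536 0.016 0.081] [-0.335  0.195] [ 0.464 -0.007  0.072] [0.606 0.039 0.088]
top 353 [0.5567 0.1129 0.0717]
lid 1206 [0.584 0.195 0.178] [-0.346 -0.926  0.151] top [0.589 0.203 0.229]
bail 153 [0.531 0.016 0.083] [-0.331  0.191] [ 0.459 -0.009  0.07 ] [0.608 0.04  0.087]
```

View pics/tc.png

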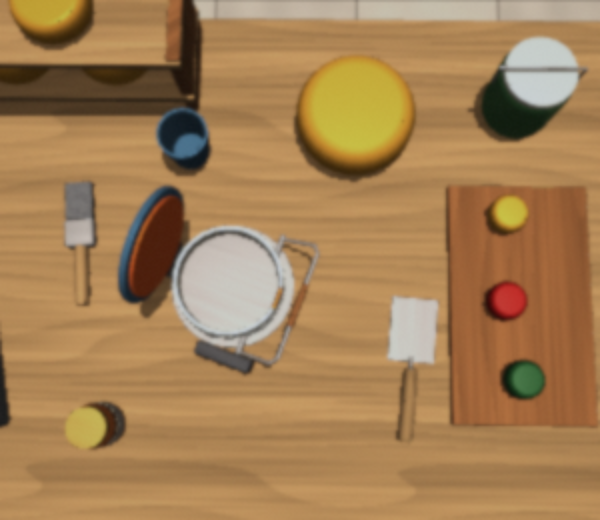

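View pics/s.png

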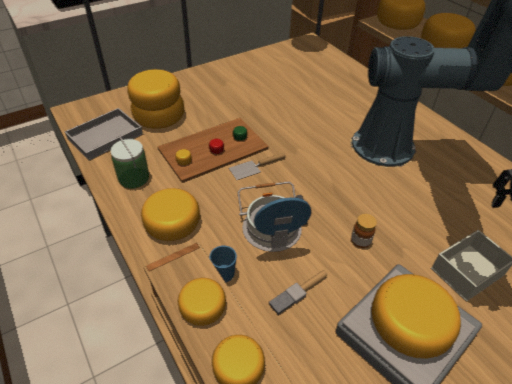

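The top view crop shows the yellow cheese at (509,213) on the board, the crock at (232,285) with the lid leaning back to its upper left, and the bail to its right. The scene view agrees. The crock centre is about (0.556, 0.113) with yaw about 70.6°.

```bash
cat >> h.py <<'E'
C=np.array([.5567,.1129]); yaw=np.radians(70.6); ux=np.array([np.cos(yaw),np.sin(yaw)]); uy=np.array([-ux[1],ux[0]])
def ck(x,y,z): return np.r_[C+x*ux+y*uy,z]
def to(*P):
    p,M=rot()
    for t in P: print("shift mm",((np.array(t)-p)@M*1000).round(1))
E
python3 -c "
from h import *
to([.4,.18,.30],[.658,-.272,.20],[.658,-.272,.02])"
```

```text
shift mm [-311.3 -266.   -68.7]
shift mm [-711.6 -598.6   31.3]
shift mm [-711.6 -598.6  211.3]
```

>>> move_arm(series=[[[1, -30, -25, -12, 0], [1, -59, -50, -24, 0], [1, -88, -75, -36, 0], [1, -117, -100, -48, 0], [1, -146, -125, -60, 0], [1, -175, -150, -70, 0], [1, -204, -175, -70, 0], [1, -233, -200, -70, 0], [1, -262, -225, -70, 0], [1, -290, -246, -70, 0]]])

```text
time_s: 2.13
eef_pos: [0.3876, 0.2042, 0.3017]
eef_rot: [0.001, 0.179, 0.984, 0.0]
wrist_force: [1.4, 0.3, 0.2]
opening: 0.998
grasp_force: 0.0
```

>>> move_arm(series=[[[1, -30, -25, 8, 0], [1, -60, -50, 16, 0], [1, -90, -75, 24, 0], [1, -120, -100, 32, 0], [1, -150, -125, 40, 0], [1, -180, -150, 48, 0], [1, -210, -175, 56, 0], [1, -240, -200, 64, 0], [1, -270, -225, 72, 0], [1, -300, -250, 80, 0]]])

```text
time_s: 2.97
eef_pos: [0.5808, -0.1351, 0.2208]
eef_rot: [0.0, 0.179, 0.984, 0.0]
wrist_force: [-0.1, 0.9, 0.8]
opening: 1.0
grasp_force: 0.0
```

>>> move_arm(series=[[[1, -20, -17, 5, 0], [1, -40, -34, 10, 0], [1, -60, -51, 15, 0], [1, -80, -68, 20, 0], [1, -100, -85, 25, 0], [1, -115, -98, 30, 0], [1, -121, -103, 35, 0], [1, -121, -103, 40, 0], [1, -121, -103, 50, 0], [1, -121, -103, 60, 0]]])

```text
time_s: 3.8
eef_pos: [0.6571, -0.2709, 0.1607]
eef_rot: [-0.0, 0.178, 0.984, 0.0]
wrist_force: [1.2, 1.1, -0.4]
opening: 0.998
grasp_force: 0.0
```

```bash
cat > c.py <<'E'
from h import *
o=ctrl.get_obs(); print(o["time_s"],np.round(o["q"],2),np.round(o["eef_pos"],4),np.round(o["wrist_force"],1)); p,M=rot(); print(M.round(3).tolist())
for cam in ["wrist","top"]:
    im,d=camera(cam)
    cv2.imwrite(f"pics/{cam}1.png",im)
    for r in outline_of("cheese_yellow",cam)[:1]:
        w=world(cam,d,r["region"]); t=w[w[:,2]>.046]
        print(cam,r["conf"],r["bbox"],np.percentile(t,[3,50,97],axis=0).round(4).tolist())
        K,Rm,tt=cal(cam); 
        (cx,cy),rad=cv2.minEnclosingCircle(np.argwhere(r["region"])[:,::-1].astype(np.float32)); print(cx,cy,rad)
        print("mid",((t.max(0)+t.min(0))/2).round(4))
to([.658,-.272,.02])
E
python3 c.py
```

```text
3.8 [-0.56  0.54  1.29  0.    1.32 -1.77] [ 0.6571 -0.2709  0.1607] [ 1.2  1.1 -0.4]
[[-0.937, 0.35, 0.0], [0.35, 0.937, 0.0], [0.0, 0.0, -1.0]]
wrist 0.87 [252.5, 186.9, 52.4, 54.1] [[0.635, -0.2947, 0.0464], [0.6543, -0.2746, 0.0484], [0.6746, -0.2551, 0.0498]]
252.5188446044922 185.99546813964844 27.7714900970459
mid [ 0.6552 -0.2747  0.0483]
top 0.63 [250.9, 203.2, 10.0, 44.8] [[0.4956, -0.0004, 0.0529], [0.53, 0.0169, 0.0838], [0.6126, 0.0295, 0.0874]]
244.0 201.4888916015625 22.511207580566406
mid [0.5526 0.0143 0.0684]
shift mm [ -1.6  -0.7 140.8]
```

>>> move_arm(series=[[[1, 1, -3, 25, 0], [1, 1, -3, 50, 0], [1, 1, -3, 75, 0], [1, 1, -3, 95, 0], [1, 1, -3, 110, 0], [1, 1, -3, 122, 0], [1, 1, -3, 131, 0], [1, 1, -3, 137, 0], [1, 1, -3, 140, 0], [1, 1, -3, 140, 0]]])

```text
time_s: 4.83
eef_pos: [0.6554, -0.2746, 0.0213]
eef_rot: [0.0, 0.178, 0.984, -0.0]
wrist_force: [-0.4, -0.4, -0.5]
opening: 1.001
grasp_force: 0.0
```

>>> move_arm(series=[[[0, 0, 0, 0, 0], [0, 0, 0, 0, 0], [0, 0, 0, 0, 0], [0, 0, 0, 0, 0], [0, 0, 0, 0, 0], [0, 0, 0, 0, 0], [0, 0, 0, 0, 0], [0, 0, 0, 0, 0], [0, 0, -5, 0, 0], [0, 0, -15, 0, 0]]])

```text
time_s: 5.67
eef_pos: [0.6519, -0.287, 0.023]
eef_rot: [0.001, 0.178, 0.984, 0.001]
wrist_force: [1.7, 5.2, 6.8]
opening: 0.602
grasp_force: 63.3
```

```bash
python3 -c "
from h import *
o=ctrl.get_obs(); print(o['opening'],o['grasp_force'],o['wrist_force'],o['eef_pos'])
to([.656,-.273,.16],ck(0,0,.16),ck(0,0,.015))"
```

```text
0.602059456174495 63.30317440442741 [1.68754606 5.24142016 6.77151553] [ 0.65188924 -0.28703742  0.02299849]
shift mm [   0.7   14.8 -137. ]
shift mm [ 228.7  341.6 -137. ]
shift mm [229.1 341.4   8. ]
```

I put the lift in y instead of z: the cheese slid about 15 mm along the board but is firmly held. Now lift and carry it over.

>>> move_arm(series=[[[0, 0, 0, -15, 0], [0, 0, 0, -40, 0], [0, 0, 0, -70, 0], [0, 0, 0, -105, 0], [0, 15, 22, -130, 0], [0, 32, 48, -137, 0], [0, 52, 78, -137, 0], [0, 72, 108, -137, 0], [0, 92, 138, -137, 0], [0, 112, 168, -137, 0]]])

```text
time_s: 6.5
eef_pos: [0.6032, -0.0903, 0.159]
eef_rot: [0.0, 0.179, 0.984, -0.0]
wrist_force: [0.8, 0.5, -1.2]
opening: 0.603
grasp_force: 63.0
```

>>> move_arm(series=[[[0, 20, 30, 0, 0], [0, 40, 60, 0, 0], [0, 60, 90, 0, 0], [0, 78, 117, 0, 0], [0, 94, 141, 0, 0], [0, 106, 159, 0, 0], [0, 113, 169, 0, 0], [0, 116, 174, 0, 0], [0, 116, 174, 0, 0], [0, 116, 174, 0, 0]]])

```text
time_s: 7.33
eef_pos: [0.557, 0.1109, 0.1585]
eef_rot: [0.0, 0.179, 0.984, -0.0]
wrist_force: [-0.5, -0.6, -0.8]
opening: 0.603
grasp_force: 63.0
```

```bash
cat > d.py <<'E'
from h import *
o=ctrl.get_obs(); print(o['opening'],o['grasp_force'],np.round(o['wrist_force'],1),np.round(o['eef_pos'],4))
ims=[]
for cam in ["wrist","scene"]:
    im,d=camera(cam); ims.append(im)
    for n in ["crock","cheese_yellow"]:
        for r in outline_of(n,cam)[:1]:
            w=world(cam,d,r["region"]); print(cam,n,round(r["conf"],2),np.round(r["bbox"]),np.percentile(w,[3,50,97],axis=0).round(3).tolist())
    w=world(cam,d,d>0); near=(np.hypot(w[:,0]-C[0],w[:,1]-C[1])<.1)
    t=w[near&(w[:,2]>.062)&(w[:,2]<.068)]; print(len(t))
    if len(t)>50:
        from scipy.optimize import least_squares
        print(least_squares(lambda c:np.hypot(t[:,0]-c[0],t[:,1]-c[1])-.072,C,loss="soft_l1",f_scale=.002).x.round(4))
cv2.imwrite("pics/w2.png",np.hstack([ims[0],ims[1]])[:, :]) 
cv2.imwrite("pics/w2.png",cv2.resize(np.hstack([ims[0],ims[1][100:300,150:400] if 0 else ims[1]]),(800,300)))
to(ck(0,0,.16),ck(0,0,.015))
E
python3 d.py
```

```text
0.6033968487646303 63.01915450952947 [-0.5 -0.6 -0.8] [0.557  0.1109 0.1585]
wrist crock 0.88 [317. 208. 389. 292.] [[0.454, 0.043, 0.031], [0.549, 0.187, 0.128], [0.604, 0.217, 0.213]]
wrist cheese_yellow 0.69 [257. 258. 102. 107.] [[0.532, 0.089, 0.165], [0.551, 0.111, 0.186], [0.576, 0.132, 0.187]]
2513
[0.5559 0.112 ]
scene crock 0.59 [277. 219.  69.  65.] [[0.518, 0.046, 0.001], [0.595, 0.191, 0.101], [0.648, 0.224, 0.218]]
scene cheese_yellow 0.56 [267. 189.  10.  18.] [[0.565, 0.098, 0.164], [0.58, 0.114, 0.183], [0.586, 0.128, 0.189]]
104
[0.5583 0.1183]
shift mm [ 0.9  1.9 -1.8]
shift mm [  0.9   2.  143.2]
```

View pics/w2.png

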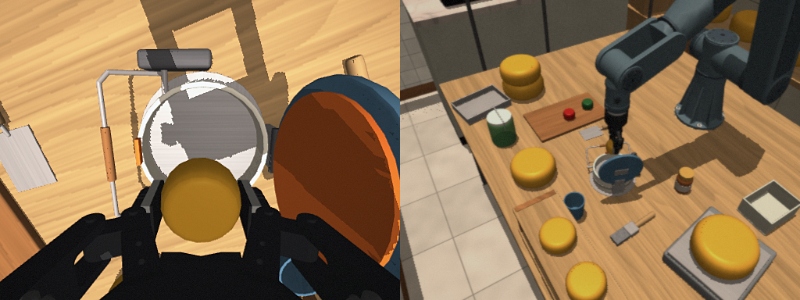

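The wrist view shows the cheese held upright (centre about (200,195) in the half-size picture) over the crock mouth, with lid and bail clear. The rim fit agrees with the centre to 1 mm, so I lower it.

>>> move_arm(series=[[[0, 0, 1, 25, 0], [0, 0, 1, 50, 0], [0, 0, 1, 75, 0], [0, 0, 1, 98, 0], [0, 0, 1, 115, 0], [0, 0, 1, 126, 0], [0, 0, 1, 133, 0], [0, 0, 1, 138, 0], [0, 0, 1, 141, 0], [0, 0, 1, 142, 0]]])

```text
time_s: 8.47
eef_pos: [0.5575, 0.1125, 0.0166]
eef_rot: [0.0, 0.178, 0.984, 0.0]
wrist_force: [-0.4, 0.1, -0.9]
opening: 0.603
grasp_force: 63.0
```

```bash
python3 -c "
from h import *
o=ctrl.get_obs(); print(o['opening'],o['grasp_force'],o['wrist_force'],o['eef_pos'])"
```

```text
0.603058161868348 63.00479435361922 [-0.38626738  0.11137238 -0.94509815] [0.55750951 0.11251885 0.01664468]
```

>>> move_arm(series=[[[0.65, 0, 0, 1, 0], [0.75, 0, 0, 1, 0], [0.85, 0, 0, 1, 0], [0.85, 0, 0, 1, 0], [0.85, 0, 0, 1, 0], [0.85, 0, 0, 1, 0], [0.85, 0, 0, 1, 0], [0.85, 0, 0, -5, 0], [0.85, 0, 0, -15, 0], [0.85, 0, 0, -30, 0]]])

```text
time_s: 9.3
eef_pos: [0.5561, 0.1126, 0.0462]
eef_rot: [-0.001, 0.178, 0.984, -0.0]
wrist_force: [-0.6, -0.6, -1.0]
opening: 0.851
grasp_force: 0.0
```

>>> move_arm(series=[[[0.85, 0, 0, -25, 0], [0.85, 0, 0, -55, 0], [0.85, 0, 0, -90, 0], [0.85, 0, 0, -130, 0], [0.5, 0, 0, -170, 0], [0, 0, 0, -210, 0], [0, 0, 0, -240, 0], [0, 0, 0, -250, 0], [0, 0, 0, -250, 0], [0, 0, 0, -250, 0]]])

```text
time_s: 10.13
eef_pos: [0.5568, 0.1126, 0.2964]
eef_rot: [0.0, 0.178, 0.984, 0.0]
wrist_force: [-0.5, -1.4, -1.3]
opening: 0.006
grasp_force: 0.0
```

```bash
cat > e.py <<'E'
from h import *
o=ctrl.get_obs(); print(o['time_s'],o['opening'],np.round(o['wrist_force'],1),np.round(o['eef_pos'],4))
for cam in ["wrist","top"]:
    im,d=camera(cam); cv2.imwrite(f"pics/{cam}3.png",im)
    for n in ["cheese_yellow","lid","bail_grip"]:
        for r in outline_of(n,cam)[:1]:
            w=world(cam,d,r["region"]); print(cam,n,round(r["conf"],2),np.round(r["bbox"]),np.percentile(w,[3,50,97],axis=0).round(3).tolist())
            if n=="lid":
                c=w.mean(0); nn=np.linalg.svd(w-c)[2][2]; print("n",nn.round(3), "crock x,z", ((w[:,:2]-C)@ux)[w[:,2].argsort()[-30:]].mean().round(3))
to(ck(.16,0,.27),ck(.16,0,.185),ck(.0,0,.185))
E
python3 e.py
```

```text
10.1333 0.0063897958756119096 [-0.5 -1.4 -1.3] [0.5568 0.1126 0.2964]
wrist cheese_yellow 0.87 [257. 164.  34.  36.] [[0.534, 0.088, 0.033], [0.555, 0.111, 0.041], [0.578, 0.133, 0.043]]
wrist lid 0.64 [348. 176.  69. 150.] [[0.52, 0.17, 0.098], [0.575, 0.196, 0.183], [0.639, 0.22, 0.222]]
n [-0.327 -0.942  0.076] crock x,z 0.094
wrist bail_grip 0.89 [200. 156.  53. 127.] [[0.443, -0.003, 0.038], [0.507, 0.024, 0.08], [0.612, 0.081, 0.083]]
top cheese_yellow 0.74 [220. 200.  14.  14.] [[0.538, 0.088, 0.04], [0.557, 0.103, 0.044], [0.576, 0.117, 0.048]]
top lid 0.77 [172. 197.  27.  32.] [[0.52, 0.191, 0.001], [0.549, 0.207, 0.173], [0.573, 0.27, 0.224]]
n [0.595 0.795 0.119] crock x,z 0.081
top bail_grip 0.59 [248. 212.   6.  22.] [[0.498, 0.007, 0.081], [0.525, 0.017, 0.085], [0.549, 0.027, 0.087]]
shift mm [  3.3 160.3  25.2]
shift mm [  3.1 160.3 110.2]
shift mm [-1.000e-01  4.000e-01  1.103e+02]
```

>>> move_arm(series=[[[0, 0, 30, 0, 0], [0, 0, 65, 0, 0], [0, 0, 105, 0, 0], [0, 0, 140, 0, 0], [0, 0, 163, 0, 0], [0, 0, 170, 10, 0], [0, 0, 170, 40, 0], [0, 0, 170, 75, 0], [0, 0, 170, 100, 0], [0, 0, 170, 108, 0]]])

```text
time_s: 11.37
eef_pos: [0.6134, 0.2704, 0.1817]
eef_rot: [-0.004, 0.179, 0.984, -0.002]
wrist_force: [-0.5, 0.2, -1.2]
opening: 0.005
grasp_force: 0.0
```

>>> move_arm(series=[[[0, 0, -10, 0, 0], [0, 0, -22, 0, 0], [0, 0, -34, 0, 0], [0, 0, -44, 0, 0], [0, 0, -54, 0, 0], [0, 0, -64, 0, 0], [0, 0, -74, 0, 0], [0, 0, -84, 0, 0], [0, 0, -94, 0, 0], [0, 0, -104, 0, 0]]])

```text
time_s: 12.2
eef_pos: [0.5796, 0.1735, 0.1882]
eef_rot: [-0.0, 0.178, 0.984, -0.0]
wrist_force: [0.0, 1.4, 0.0]
opening: 0.005
grasp_force: 0.4
```

```bash
cat > f.py <<'E'
from h import *
import sys
o=ctrl.get_obs(); print(o['time_s'],o['opening'],np.round(o['wrist_force'],1),np.round(o['eef_pos'],4), "crock xy",((np.array(o['eef_pos'])[:2]-C)@np.array([ux,uy]).T).round(3))
ims=[]
for cam in ["scene","top"]:
    im,d=camera(cam); ims.append(cv2.resize(im[100:300,150:400] if cam=="scene" else im[120:320,130:380],(400,320)))
    for n in ["lid","bail_grip"]:
        for r in outline_of(n,cam)[:1]:
            w=world(cam,d,r["region"]); cx=(w[:,:2]-C)@ux
            print(cam,n,round(r["conf"],2),np.percentile(np.c_[cx,w[:,2]],[3,50,97],axis=0).round(3).tolist())
cv2.imwrite(f"pics/{sys.argv[1]}.png",np.hstack(ims))
E
python3 f.py p1
```

```text
12.2 0.00497084241199952 [0.  1.4 0. ] [0.5796 0.1735 0.1882] crock xy [ 0.065 -0.002]
scene lid 0.56 [[0.046, 0.079], [0.067, 0.147], [0.087, 0.211]]
top lid 0.47 [[0.034, 0.137], [0.04, 0.205], [0.067, 0.221]]
top bail_grip 0.58 [[-0.105, -0.001], [-0.1, 0.082], [-0.055, 0.087]]
```

Lid is moving over (about 1.25 rad). Keep pushing.

>>> move_arm(series=[[[0, 0, -8, 0, 0], [0, 0, -16, 0, 0], [0, 0, -24, 0, 0], [0, 0, -32, 0, 0], [0, 0, -40, 0, 0], [0, 0, -48, 0, 0], [0, 0, -56, 0, 0], [0, 0, -62, 0, 0], [0, 0, -62, -10, 0], [0, 0, -62, -30, 0]]])

```text
time_s: 13.33
eef_pos: [0.5566, 0.1158, 0.2165]
eef_rot: [-0.003, 0.179, 0.984, -0.0]
wrist_force: [-0.7, 0.2, -0.1]
opening: -0.001
grasp_force: 0.0
```

>>> move_arm(series=[[[0, 0, 0, -20, 0], [0, 0, 0, -40, 0], [0, 0, 0, -50, 0], [0, 0, 0, -50, 0], [0, 0, 0, -50, 0], [0, 0, 0, -50, 0], [0, 0, 0, -50, 0], [0, 0, 0, -50, 0], [0, 0, 0, -50, 0], [0, 0, 0, -50, 0]]])

```text
time_s: 14.17
eef_pos: [0.5582, 0.1163, 0.2676]
eef_rot: [-0.001, 0.178, 0.984, -0.0]
wrist_force: [0.2, 0.3, 0.3]
opening: 0.003
grasp_force: 0.0
```

```bash
python3 f.py p2; python3 -c "
from h import *
to(ck(-.16,0,.27),ck(-.16,0,.065))"
```

```text
14.1667 0.003009397354380542 [0.2 0.3 0.3] [0.5582 0.1163 0.2676] crock xy [ 0.004 -0.   ]
scene lid 0.98 [[-0.064, 0.074], [0.009, 0.08], [0.074, 0.084]]
scene bail_grip 0.75 [[-0.104, 0.046], [-0.097, 0.082], [-0.069, 0.086]]
top lid 0.72 [[-0.07, 0.078], [-0.034, 0.082], [0.023, 0.085]]
top bail_grip 0.66 [[-0.105, 0.081], [-0.101, 0.084], [-0.097, 0.087]]
shift mm [  -2.8 -163.8   -1.7]
shift mm [  -2.8 -163.8  203.3]
```

View pics/p2.png

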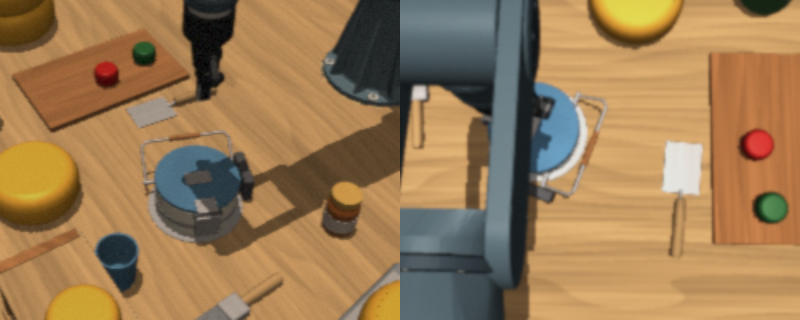

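The view shows the lid flat on the crock (disc centre at (200,180) on the left half) and the bail still in front of it (sleeve at (185,137)). Next I go to the front of the bail.

>>> move_arm(series=[[[0, -1, -30, 0, 0], [0, -2, -65, 0, 0], [0, -3, -105, 0, 0], [0, -3, -140, 20, 0], [0, -3, -160, 55, 0], [0, -3, -164, 95, 0], [0, -3, -164, 135, 0], [0, -3, -164, 170, 0], [0, -3, -164, 190, 0], [0, -3, -164, 200, 0]]])

```text
time_s: 15.3
eef_pos: [0.5012, -0.0377, 0.065]
eef_rot: [-0.003, 0.179, 0.984, 0.0]
wrist_force: [-1.0, 0.3, 0.0]
opening: 0.001
grasp_force: 0.0
```

>>> move_arm(series=[[[0, 0, 5, 0, 0], [0, 0, 14, 0, 0], [0, 0, 23, 0, 0], [0, 0, 32, -2, 0], [0, 0, 38, -5, 0], [0, 0, 44, -9, 0], [0, 0, 50, -14, 0], [0, 0, 54, -17, 0], [0, 0, 58, -20, 0], [0, 0, 60, -22, 0]]])

```text
time_s: 16.13
eef_pos: [0.5249, 0.0175, 0.0916]
eef_rot: [0.0, 0.178, 0.984, -0.001]
wrist_force: [-3.6, -3.7, 5.1]
opening: 0.006
grasp_force: 3.0
```

```bash
python3 f.py p3
```

```text
16.1333 0.005625744548278328 [-3.6 -3.7  5.1] [0.5249 0.0175 0.0916] crock xy [-0.101 -0.002]
scene lid 0.62 [[-0.061, 0.074], [0.01, 0.08], [0.074, 0.084]]
scene bail_grip 0.45 [[-0.185, -0.003], [-0.088, 0.09], [-0.076, 0.098]]
top lid 0.68 [[-0.061, 0.076], [0.043, 0.08], [0.076, 0.084]]
top bail_grip 0.65 [[-0.092, -0.001], [-0.087, 0.091], [-0.059, 0.095]]
```

View pics/p3.png

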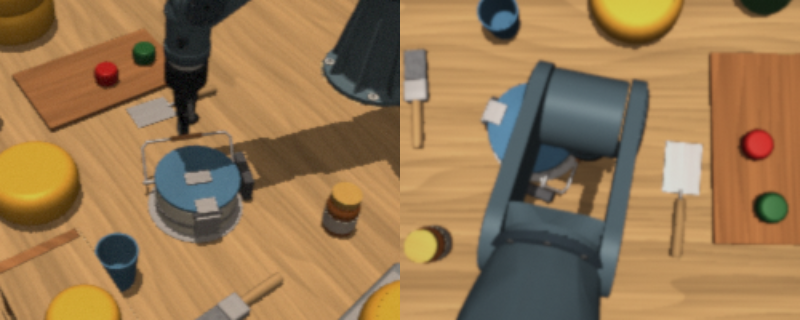

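>>> move_arm(series=[[[0, 0, -6, 0, 0], [0, 0, -10, 4, 0], [0, 0, -10, 10, 0], [0, 0, -6, 10, 0], [0, 0, -1, 8, 0], [0, 0, 3, 5, 0], [0, 0, 7, 2, 0], [0, 0, 11, -1, 0], [0, 0, 16, -2, 0], [0, 0, 20, -2, 0]]])

```text
time_s: 17.27
eef_pos: [0.532, 0.0364, 0.0934]
eef_rot: [0.0, 0.178, 0.984, -0.001]
wrist_force: [-5.9, -6.4, 14.4]
opening: -0.001
grasp_force: 7.1
```

```bash
python3 f.py p4
```

```text
17.2667 -0.0013021128230836956 [-5.9 -6.4 14.4] [0.532  0.0364 0.0934] crock xy [-0.08  -0.002]
scene lid 0.86 [[-0.063, 0.074], [0.01, 0.08], [0.075, 0.085]]
scene bail_grip 0.48 [[-0.064, 0.043], [-0.059, 0.104], [-0.045, 0.109]]
top lid 0.6 [[-0.053, 0.078], [-0.018, 0.081], [0.078, 0.084]]
top bail_grip 0.6 [[-0.064, 0.076], [-0.061, 0.105], [-0.053, 0.11]]
```

>>> move_arm(series=[[[0, 0, 4, 0, 0], [0, 0, 8, 0, 0], [0, 0, 12, 0, 0], [0, 0, 17, 0, 0], [0, 0, 22, 0, 0], [0, 0, 27, 0, 0], [0, 0, 31, 0, 0], [0, 0, 35, 0, 0], [0, 0, 38, 0, 0], [0, 0, 40, 0, 0]]])

```text
time_s: 18.4
eef_pos: [0.5456, 0.0748, 0.092]
eef_rot: [-0.0, 0.178, 0.984, 0.0]
wrist_force: [0.2, -1.7, -0.2]
opening: -0.002
grasp_force: 0.5
```

```bash
python3 f.py p5
```

```text
18.4 -0.0019292122829017166 [ 0.2 -1.7 -0.2] [0.5456 0.0748 0.092 ] crock xy [-0.04  -0.002]
scene lid 0.86 [[-0.056, 0.074], [0.014, 0.08], [0.074, 0.086]]
scene bail_grip 0.53 [[-0.038, 0.06], [-0.02, 0.103], [-0.015, 0.108]]
top lid 0.84 [[-0.055, 0.076], [-0.0, 0.081], [0.052, 0.103]]
top bail_grip 0.62 [[-0.024, 0.097], [-0.021, 0.104], [-0.019, 0.109]]
```

Bail is at ~1.9, near dead centre. Push a bit further, then lift off.

>>> move_arm(series=[[[0, 0, 4, 0, 0], [0, 0, 8, 0, 0], [0, 0, 12, 0, 0], [0, 0, 14, 0, 0], [0, 0, 14, 0, 0], [0, 0, 14, 0, 0], [0, 0, 10, 0, 0], [0, 0, 4, -5, 0], [0, 0, 0, -20, 0], [0, 0, 0, -45, 0]]])

```text
time_s: 19.53
eef_pos: [0.5432, 0.073, 0.1354]
eef_rot: [-0.003, 0.179, 0.984, -0.001]
wrist_force: [-0.3, 0.1, -0.3]
opening: 0.004
grasp_force: 0.0
```

>>> move_arm(series=[[[0, 0, 0, -35, 0], [0, 0, 0, -70, 0], [0, 0, -20, -100, 0], [0, 0, -50, -120, 0], [0, 0, -85, -120, 0], [0, 0, -115, -120, 0], [0, 0, -135, -120, 0], [0, 0, -140, -120, 0], [0, 0, -140, -120, 0], [0, 0, -140, -120, 0]]])

```text
time_s: 20.37
eef_pos: [0.4966, -0.057, 0.2575]
eef_rot: [0.0, 0.179, 0.984, 0.0]
wrist_force: [-0.2, -0.3, -0.0]
opening: -0.0
grasp_force: 0.0
```

```bash
python3 f.py p6
```

```text
20.3667 -0.00039277037308668565 [-0.2 -0.3 -0. ] [ 0.4966 -0.057   0.2575] crock xy [-0.18  0.  ]
scene lid 0.63 [[-0.065, 0.072], [0.011, 0.077], [0.076, 0.086]]
scene bail_grip 0.74 [[-0.375, 0.024], [-0.35, 0.045], [-0.337, 0.053]]
top lid 0.56 [[-0.065, 0.075], [-0.003, 0.078], [0.069, 0.083]]
top bail_grip 0.76 [[0.001, 0.088], [0.005, 0.091], [0.009, 0.094]]
```

View pics/p6.png

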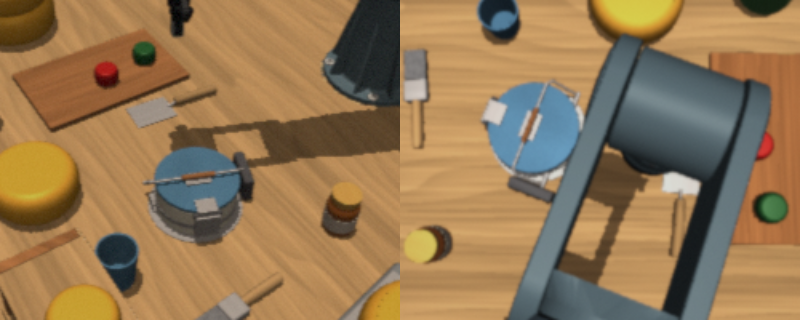

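The picture shows the cross bar lying on the lid's saddle (sleeve at (530,125), crock x = +5 mm, so about 2.3 rad), the lid top at 77 mm, and the robot clear.

```bash
python3 -c "
from bench import order
print(order.hand_in())"
```

```text
the job is handed in; nothing more can be done
None
```

The yellow cheese stands in the crock, the lid is down, the bail is clamped over center at about 2.3 rad by my camera measurement, and the job is handed in; no verdict came back.

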